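Lock the filter turret with its index pin

ROBOT

A 6-joint arm with a two-finger parallel gripper is mounted at the origin on the work surface. World frame = base frame: x ahead of the robot, y to its left, z up, the work surface at z = 0. Lengths are in mm, angles in rad, forces in N, time in s.
With the tool pointing down it reaches from about 400 to 925 mm from the base axis. Payload 12.5 kg.
Tool frame: the origin (TCP) lies at the centre of the arm's flange, where the gripper is bolted on; the fingertips stand 190 mm ahead of it and the grasp point (between the pads) lies 171 mm ahead of it; z points along the fingers, y is the line along which they close (so a half turn about z gives the same grasp; the last joint's range is limited). The gripper opens to 95 mm and grips with 3 to 60 N. Pads are 20 mm wide; open, the fingers measure 119 mm over their backs; the gripper's body (75 mm by 180 mm) begins 59 mm behind the grasp point.
Start: joints at [1.168, 0.491, 1.559, -0, 1.092, -0.106], TCP at [182.765, 597.681, 404.761] pointing down, gripper open.
Joint ranges: [-3.1, 3.1], [-0.84, 2.19], [0.05, 2.79], [-1.13, 4.28], [0.06, 2.93], [-2.69, 2.69]. Speed limits (rad/s): [2.22, 2.22, 2.79, 3.14, 3.14, 3.14].

INTERFACE

Orientations are given as [roll, pitch, yaw] about the fixed x, y, z axes, in that order (R = Rz(yaw) Ry(pitch) Rx(roll)).
In Python, from cell import env, read_camera, search_frame, cut_out gives the robot as it stands. The module is installed in compiled form; this text tells all that it offers.
- The arm moves only by the tool move_arm, never from a script. Its argument "commands" is a list of rows, each a list of 3 entries, a list of its own where there are three numbers: the shift along the world's x, y, z normalised to -1 to 1, where 1 is 0.03 m, then the turn about the world's z normalised to -1 to 1, where 1 is 0.08 rad, then the opening, from -1 (shut) to 1 (fully open), so that 0 is half open. A call has 1 to 20 rows; each row shifts and turns the commanded pose from where the row before left it; what a row does not reach is not made up. A row lasts 1/12 s, in which the tool goes at most 41.7 mm and 7.16 degrees, less where a joint would pass 70% of its speed; a pose out of reach is approached as far as the arm can. A call with a number of a shift or a turn outside -1 to 1 is refused whole. A call with a gripper value outside its range is refused whole. The fingers move at their own pace and stop on an object; the grip force is fixed at half the most. Time passes only in rows, so rows that do not move let the fingers close. It gives the time, the measured TCP pose, the force, the opening and the grip force at its end, in the units of the state.
- env.state(): the state, without advancing time (a new reading comes with each control period).
- read_camera(name): name is "scene" or "top"; returns a dict with "image" (400x640x3 uint8, red, green, blue), "fx", "fy", "cx", "cy" (pixels), "rvec" (rotation vector, rad) and "tvec" (3), from world to camera coordinates, as OpenCV has them. Camera axes: x right, y down, z forward; pixel columns grow to the right and rows downward; lengths in mm; the calibration is good to about 2 mm. A picture is of the moment at which its call begins. There is no depth.
- env.job_done(): hands the job in; it is judged then, once.
Trained networks look in a picture, given as the dict that the camera call returned (one of the last four; its "shot" number tells which), for a name from the list of things; names that differ only in an ending like _2 or _b are one class to them, and where a whole thing is asked for, a point or a joint stands for the part that bears it (a point fixed in the world has none). Each returns a list of dicts, best first, with "confidence" (0 to 1); they miss things now and then, are a little off and sometimes report something else, mostly with a low value. They report only what shows in the picture. A call takes as long as a camera call.
- search_frame(thing, picture): "at" ([column, row] in pixels, amid what is visible of it).
- cut_out(thing, picture): "region" (400x640 bool, what is visible of it) and "at" ([column, row] in pixels, amid what is visible of it).
The state is a dict: "t": time; "joints": joint angles; "qvel": joint speeds; "tau": joint torques, N m; "eef_pos": TCP position; "tcp_rot": TCP orientation; "ft_force": force on the tool from outside, world axes, zero at the start; "moment": the same for the moment, N m; "opening": opening from 0.0 (shut) to 1.0 (fully open); "grip_force": force on a finger pad.
Only numpy, scipy, OpenCV 4.12 (cv2) and the standard library are available. Lean on these libraries where they do the work, as an engineer would, in place of code of your own. Each camera call takes 0.05 s, during which the arm holds its last target. There are 200 camera calls.

TASK

Lock the microscope filter turret: put the red-headed pin into the open hole in the turret's rim, then turn the turret clockwise, feeling for the hidden catch hole in the dock underneath, until the pin drops in, and leave it fully home, upright and released. Be gentle: never force or ram the pin against the dock or turret, and leave the blue pin and everything else where it stands.

Things in the scene. Friction and masses are not known exactly. Their poses are not given: they have to be found in the camera images.
- red_pin: Red-headed index pin, standing upright in one of the two holes of the aluminium pin block. Steel shank 10 mm diameter, 28 mm long with a tapered foot, below a red round head 24 mm diameter, 46 mm tall, whose flat underside is the shoulder. Origin at the shank's tip, z up along the pin. About 90 g (0.6 to 1.4 times that). Parked, its shoulder rests on the block.
- blue_pin: Blue-headed pin in the block's other hole, same head and shank diameter but an 18 mm shank: too short for this turret. Origin at its tip. A bystander.
- pin_block: Fixed aluminium block 50 x 120 x 36 mm with two 12 mm holes, 32 mm deep, 32 mm either side of its centre along its y axis. Either pin may be in either hole. Origin at the centre of the underside.
- dock: Fixed white square foot 150 x 150 x 6 mm that carries the catch plate and, over it, the turret. Origin at the centre of the underside, on the turret's vertical axis; z up; its x axis points at the red mark on the foot.
- catch_top (a point): Centre of the top of the fixed aluminium catch plate (57 mm radius, top 22 mm above the dock's underside); axes as the dock's. Its one catch hole, 12.5 mm diameter, 1 mm chamfer, 42 mm from the axis, is hidden under the turret and its angle is not measured: anywhere from -0.6 to +0.35 rad about z from the dock's x axis. It is open down to the foot's top, 16 mm below.
- turret (a joint): Angle (rad) of the turret hole about the dock's z axis, counted from the dock's x axis, growing anticlockwise from above; starts between 0.7 and 1.2, so clockwise lowers it towards the catch hole; end stops at -1.2 and 1.5. The turret turns freely with light friction (about 0.06 N m).
- turret_hole (a point): Centre of the mouth of the turret's open through hole (11.5 mm diameter, 1 mm chamfer, between two white marks), 42 mm from the axis, on the turret's top face, 37 mm above the dock's underside. The turret is a dark disc of 62 mm radius, 14 mm thick, with five coloured filters.
- turret_hub (a point): Top centre of the turret's black hub, 32 mm diameter, 12 mm above its top face. Turn the turret by the hub or by the pin itself. A pin through the turret's hole first rests on the catch plate, tip 22 mm above the dock's underside, shoulder 13 mm above the turret; over the catch hole it goes down until its shoulder rests on the turret, tip 9 mm above the dock's underside.
- flask: Pinkish clear culture flask with red cap lying flat, 85 x 72 x 34 mm plus neck. A bystander.
- dish_stack: Clear round dish stack, 90 mm diameter, 30 mm tall. A bystander.
- tip_box: Blue tip box with clear lid, 125 x 85 x 68 mm. A bystander.
- media_bottle: Bottle, 64 mm diameter, 130 mm tall, orange cap. A bystander.
- screwdriver: Screwdriver lying on the bench. A bystander.
- slide_box: Green slide box, 90 x 110 x 32 mm. A bystander.

How it is judged:
By the outcome, as a careful person would: the job done as asked, in the order asked, and still so for the second after the job is handed in, with the robot touching nothing.
It also fails if it takes over 61 s, if anything falls off the work surface, if the arm or the gripper's body presses on something with over 40 N, if the wrist force passes 120 N, or if a joint passes its speed limit or range.

## Working session

There is one attempt and no reset: what is moved stays moved. The work goes in short steps, Python scripts to look and compute and a tool call to move; the robot and the scene stay as the last step left them, time stands still between calls to the robot, and variables do not carry over. Pictures are saved under pics/ and viewed, at most 10 in all, crops included, and the job is handed in when it is done.

Besides the shell and the picture viewer there is one more tool, called after "Call:" as name([rows], argument=value, ...), one row to a line, values as JSON. move_arm: Moves the arm, as the interface text tells. Its arguments: {"type":"object","properties":{"commands":{"type":"array","items":{"type":"array"}}},"required":["commands"]}

```bash
mkdir -p pics; cat > h.py <<'E'
from cell import env, read_camera, search_frame, cut_out
import numpy as np, cv2
def ray(p,uv):
    K=np.array([[p["fx"],0,p["cx"]],[0,p["fy"],p["cy"]],[0,0,1.]])
    R=cv2.Rodrigues(np.array(p["rvec"],float))[0]; t=np.array(p["tvec"],float).ravel()
    d=R.T@np.linalg.solve(K,np.array([uv[0],uv[1],1.])); return -R.T@t,d
def atz(p,uv,z):
    c,d=ray(p,uv); return c+d*(z-c[2])/d[2]
def px(p,X):
    K=np.array([[p["fx"],0,p["cx"]],[0,p["fy"],p["cy"]],[0,0,1.]])
    return cv2.projectPoints(np.array(X,float).reshape(-1,3),np.array(p["rvec"],float),np.array(p["tvec"],float),K,None)[0].reshape(-1,2)
def save(p,n,box=None,s=1):
    im=p["image"][:,:,::-1]
    if box: im=im[box[1]:box[3],box[0]:box[2]]
    cv2.imwrite("pics/"+n,cv2.resize(im,None,fx=s,fy=s,interpolation=cv2.INTER_CUBIC))
E
python3 - <<'E'
from h import *
a=read_camera("top");b=read_camera("scene")
for n,p in(("top",a),("scene",b)):
    save(p,n+"1.png"); print(n,"cam",ray(p,(320,200))[0].round(),p["fx"])
    for th,z in(("red_pin",59),("blue_pin",59),("turret_hole",37),("turret_hub",49),("dock",6),("pin_block",36)):
        for r in search_frame(th,p)[:2]: print(n,th,round(r["confidence"],2),np.round(r["at"],1),atz(p,r["at"],z).round(1))
print(env.state())
E
```

```text
top cam [ 322.   15. 1367.] 450.40695192502
top red_pin 0.6 [386.9 191.7] [ 551.5 -196.4   59. ]
top blue_pin 0.4 [408.  182.7] [ 576.8 -260.4   59. ]
top turret_hole 0.87 [284.3 206.2] [520.1 108.6  37. ]
top turret_hub 0.59 [286.2 204.4] [523.5 102.   49. ]
top dock 0.75 [286.6 202.7] [535.3 103.5   6. ]
top pin_block 0.86 [393.3 189.4] [ 562.  -219.8   36. ]
scene cam [1260. -162.  863.] 431.94486855748136
scene red_pin 0.65 [234.4 229.1] [ 553.8 -205.9   59. ]
scene blue_pin 0.49 [210.8 239.3] [ 574.3 -263.4   59. ]
scene turret_hole 0.63 [355.3 214.9] [549.7 101.8  37. ]
scene turret_hub 0.88 [355.  212.1] [550.5  99.9  49. ]
scene turret_hub 0.6 [430.9 184.3] [493.1 331.5  49. ]
scene dock 0.85 [350.6 218.1] [531.6  96.3   6. ]
scene dock 0.44 [234.2 227. ] [ 500.  -208.8    6. ]
scene pin_block 0.6 [224.6 245.5] [ 580.9 -234.6   36. ]
scene pin_block 0.47 [352.7 214.8] [547.1  95.7  36. ]
{'t': 0.7, 'joints': array([ 1.16841497e+00,  4.90905222e-01,  1.55891593e+00, -6.14406778e-06,
        1.09170303e+00, -1.05590677e-01]), 'qvel': array([-0.00080717, -0.00050993, -0.00017512, -0.00030849,  0.00178203,
        0.00083845]), 'tau': array([-1.36570332e-03, -6.12325931e+01, -2.58401066e+01,  6.91881753e-02,
        4.46794135e-02,  5.17391629e-05]), 'eef_pos': array([182.75441476, 597.67932279, 404.75220264]), 'tcp_rot': array([3.14152514e+00, 1.26382944e-05, 2.84480481e+00]), 'ft_force': array([ 0.17997601, -0.28916662, -0.21633071]), 'moment': array([ 0.02182859,  0.03697661, -0.026734  ]), 'grip_force': 0.0, 'opening': 1.000194189411397}
```

```bash
python3 - <<'E'
import cv2,numpy as np
t=cv2.imread("pics/top1.png");s=cv2.imread("pics/scene1.png")
f=lambda im,x,y,w,h,k:cv2.resize(im[y:y+h,x:x+w],None,fx=k,fy=k,interpolation=cv2.INTER_CUBIC)
A=np.hstack([f(t,250,165,80,60,5),f(t,360,160,80,60,5)])
B=np.hstack([f(s,310,185,80,60,5),f(s,180,195,80,60,5)])
cv2.imwrite("pics/m1.png",np.vstack([A,B]))
E
```

```text
(no output)
```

View pics/m1.png

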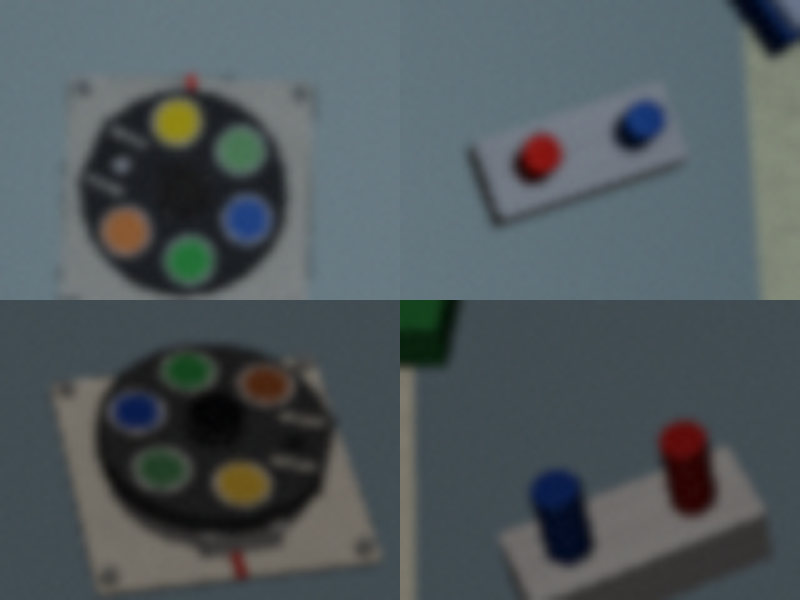

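View pics/top1.png

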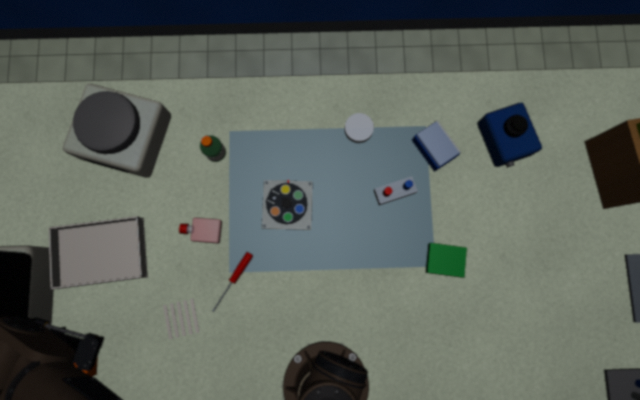

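View pics/scene1.png

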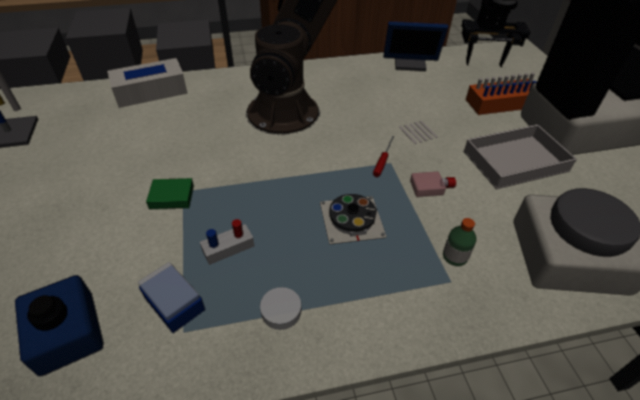

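```bash
cat >> h.py <<'E'
from scipy.optimize import least_squares
def blob(p,uv,r,f):
    im=p["image"].astype(float); v,u=np.mgrid[0:400,0:640]
    w=np.clip(f(im[...,0],im[...,1],im[...,2]),0,None)*(np.hypot(u-uv[0],v-uv[1])<r)
    w[w<.3*w.max()]=0
    return np.array([(u*w).sum(),(v*w).sum()])/w.sum()
sat=lambda r,g,b:np.max([r,g,b],0)-np.min([r,g,b],0)-40
def turret(p,seeds):   # seeds: list of (k,uv) filter index anticlockwise from hole
    pts=[(k,atz(p,blob(p,uv,4.5,sat),37)[:2]) for k,uv in seeds]
    def res(x): return np.concatenate([x[:2]+x[2]*np.array([np.cos(x[3]+k*np.pi/3),np.sin(x[3]+k*np.pi/3)])-q for k,q in pts])
    s=least_squares(res,[530,103,42,1.5]); return s.x,np.abs(s.fun).max()
E
python3 - <<'E'
from h import *
a=read_camera("top");b=read_camera("scene")
o=lambda q,x,y:[(k,(x+u/5,y+v/5)) for k,(u,v) in q]
# image top: up = +x, left=+y ; anticlockwise from above
ta=o([(1,(125,231)),(2,(190,260)),(3,(247,219)),(4,(240,151)),(5,(177,122))],250,165)
tb=o([(1,(266,85)),(2,(188,70)),(3,(137,112)),(4,(162,168)),(5,(242,184))],310,185)
for p,s in((a,ta),(b,tb)): 
    x,e=turret(p,s);print("turret",x.round(2),e, "hole",(x[:2]+42*np.array([np.cos(x[3]),np.sin(x[3])])).round(1))
print("hubtop",atz(a,(286.6,202),49),atz(b,(352.8,207.6),49),"hole",atz(a,(274.2,198),37),atz(b,(369,213),37))
print("mark",atz(a,(288.2,181.4),6),atz(b,(358,238),6))
red=lambda r,g,b:r-np.maximum(g,b)-40
blu=lambda r,g,b:b-r-50
for p,n,su,sb in((a,"top",(389,190),(408,184)),(b,"scene",(236.6,225),(212,236))):
    ua,ub=blob(p,su,12,red),blob(p,sb,9,blu); print(n,ua,ub,atz(p,ua,72)[:2],atz(p,ub,72)[:2])
    for th in("red_pin","blue_pin"):
        r=cut_out(th,p)
        if r: 
            m=r[0]["region"];v,u=np.nonzero(m);print(th,len(u),u.mean(),v.mean(),u.min(),u.max(),v.min(),v.max())
R,t=cv2.Rodrigues(np.array(b["rvec"]))[0],0
print(atz(a,(389,190.4),82),atz(b,(236.6,222.6),82))
E
```

```text
turret [530.25 102.73  41.81   1.12] 0.6242758612113448 hole [548.6 140.5]h.py:21: RuntimeWarning: invalid value encountered in divide
  return np.array([(u*w).sum(),(v*w).sum()])/w.sum()
Traceback (most recent call last):
  File "h.py", line 26, in turret
    s=least_squares(res,[530,103,42,1.5]); return s.x,np.abs(s.fun).max()
ValueError: Residuals are not finite in the initial point.
```

```bash
sed -i 's/-np.min(\[r,g,b\],0)-40/-np.min([r,g,b],0)-20/' h.py
python3 - <<'E'
from h import *
a=read_camera("top");b=read_camera("scene")
o=lambda q,x,y:[(k,(x+u/5,y+v/5)) for k,(u,v) in q]
ta=o([(1,(125,231)),(2,(190,260)),(3,(247,219)),(4,(240,151)),(5,(177,122))],250,165)
tb=o([(1,(266,85)),(2,(188,70)),(3,(137,112)),(4,(162,168)),(5,(242,184))],310,185)
for p,s in((a,ta),(b,tb)): 
    x,e=turret(p,s);print("turret",x.round(2),e, "hole",(x[:2]+42*np.array([np.cos(x[3]),np.sin(x[3])])).round(1))
print("hubtop",atz(a,(286.6,202),49),atz(b,(352.8,207.6),49),"hole",atz(a,(274.2,198),37),atz(b,(369,213),37))
print("mark",atz(a,(288.2,181.4),6),atz(b,(358,238),6))
# fit pin head cylinder: pixel mask centroid vs rendered silhouette centroid
red=lambda r,g,b:r-np.maximum(g,b)-20
blu=lambda r,g,b:b-r-20
def sil(p,x,y,z0):
    t=np.linspace(0,2*np.pi,40)
    P=np.array([[x+12*np.cos(i),y+12*np.sin(i),z] for z in(z0,z0+46) for i in t])
    h=cv2.convexHull(px(p,P).astype(np.float32)); m=cv2.moments(h); return np.array([m["m10"],m["m01"]])/m["m00"]
for p,n,su,sb in((a,"top",(389,191),(408,184)),(b,"scene",(234.4,229),(211,239))):
  for c,s,f in(("red",su,red),("blue",sb,blu)):
    c0=blob(p,s,12,lambda r,g,b:1.*(f(r,g,b)>15))
    r=least_squares(lambda x:sil(p,x[0],x[1],36)-c0,[553,-200],diff_step=1e-3);print(n,c,c0,r.x.round(1),np.abs(r.fun).max())
    q=cut_out(c+"_pin",p)
    if q:
        v,u=np.nonzero(q[0]["region"]);c1=np.array([u.mean(),v.mean()])
        r=least_squares(lambda x:sil(p,x[0],x[1],36)-c1,[553,-200],diff_step=1e-3);print("   net",len(u),c1,r.x.round(1))
E
```

```text
turret [530.57 102.6   42.06   1.12] 0.14952576581052313 hole [549.  140.3]
turret [530.43  99.64  41.98   1.12] 0.3547887351267036 hole [548.8 137.4]
hubtop [530.6488675  100.70979374  49.        ] [534.09681495  98.59572911  49.        ] hole [545.70741409 138.34284138  37.        ] [550.49670444 138.5369381   37.        ]
mark [601.5190593   97.43882913   6.        ] [601.26409932  96.86395664   6.        ]
top red [387.62962963 190.48148148] [ 554.8 -198.5] 6.388145266100764e-07
   net 1375 [285.31345455 202.728     ] [526.7 103.7]
top blue [408.57894737 183.49122807] [ 574.1 -261.6] 1.01821041198491e-06
scene red [236.7047619  226.44761905] [ 546.9 -199.7] 7.867124907079415e-07
   net 155 [237.78064516 228.75483871] [ 554.8 -197.8]
scene blue [210.59090909 232.72727273] [ 554.1 -262.8] 5.24241670518677e-07
   net 160 [212.4125  238.51875] [ 573.1 -259.4]
```

Call:
move_arm([
  [[1,-1,0],-0.6,0.3],
  [[1,-1,0],-0.6,0.3],
  [[1,-1,0],-0.6,0.3],
  [[1,-1,0],-0.6,0.3],
  [[1,-1,0],-0.6,0.3],
  [[1,-1,0],-0.6,0.3],
  [[1,-1,0],-0.6,0.3],
  [[1,-1,0],-0.6,0.3],
  [[1,-1,0],-0.6,0.3],
  [[1,-1,0],-0.6,0.3],
  [[1,-1,0],-0.6,0.3],
  [[1,-1,0],-0.6,0.3],
  [[0,-1,0],-0.6,0.3],
  [[0,-1,0],-0.6,0.3],
  [[0,-1,0],-0.6,0.3],
  [[0,-1,0],-0.6,0.3],
  [[0,-1,0],-0.6,0.3],
  [[0,-1,0],-0.6,0.3],
  [[0,-1,0],-0.6,0.3],
  [[0,-1,0],-0.6,0.3],
])

```text
t: 2.77
eef_pos: [536.1, 2.7, 404.9]
tcp_rot: [3.141, 0.0, 1.882]
ft_force: [0.9, -0.2, 0.1]
opening: 0.651
grip_force: 0.0
```

Call:
move_arm([
  [[0.4,-1,-0.5],-0.3,0.3],
  [[0,-1,-0.5],0,0.3],
  [[0,-1,-0.5],0,0.3],
  [[0,-1,-0.5],0,0.3],
  [[0,-1,-0.5],0,0.3],
  [[0,-1,-0.5],0,0.3],
  [[0,-0.5,0],0,0.3],
  [[0,0,0],0,0.3],
  [[0,0,0],0,0.3],
  [[0,0,0],0,0.3],
])

```text
t: 3.6
eef_pos: [548.4, -189.9, 315.5]
tcp_rot: [3.141, 0.0, 1.861]
ft_force: [0.8, 1.2, 0.5]
opening: 0.649
grip_force: 0.0
```

Call:
move_arm([
  [[0.2,-0.28,-0.5],0,0.3],
  [[0,0,-0.5],0,0.3],
  [[0,0,-0.5],0,0.3],
  [[0,0,-0.5],0,0.3],
  [[0,0,-0.5],0,0.3],
  [[0,0,0],0,0.3],
  [[0,0,0],0,0.3],
])

```text
t: 4.18
eef_pos: [554.6, -198.1, 240.2]
tcp_rot: [-3.141, -0.0, 1.862]
ft_force: [0.4, -0.9, -0.5]
opening: 0.65
grip_force: 0.0
```

```bash
python3 - <<'E'
from h import *
p=read_camera("scene");q=read_camera("top")
f=lambda im,x,y,w,h,k:cv2.resize(im["image"][y:y+h,x:x+w,::-1],None,fx=k,fy=k,interpolation=cv2.INTER_CUBIC)
cv2.imwrite("pics/m2.png",np.hstack([f(p,190,160,80,100,5),f(q,350,150,80,100,5)]))
print(px(p,[555,-198,82]),px(q,[555,-198,82]))
E
```

```text
[[236.55420844 222.73220924]] [[388.58870992 189.08622991]]
```

View pics/m2.png

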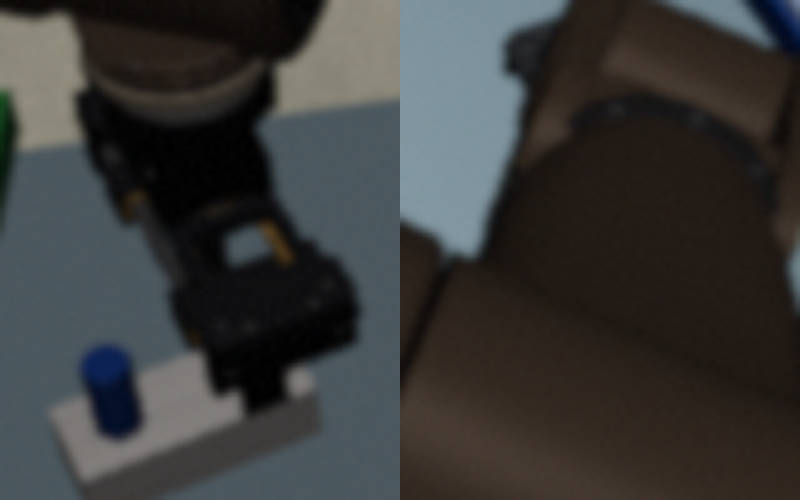

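Call:
move_arm([
  [[0,0,0],0,-0.2],
  [[0,0,0],0,-0.35],
  [[0,0,0],0,-0.45],
  [[0,0,0],0,-0.5],
  [[0,0,0],0,-0.55],
  [[0,0,0],0,-0.6],
  [[0,0,0],0,-1],
  [[0,0,0],0,-1],
  [[0,0,0],0,-1],
  [[0,0,0],0,-1],
])

```text
t: 5.12
eef_pos: [554.1, -199.4, 239.7]
tcp_rot: [-3.141, -0.0, 1.861]
ft_force: [-4.7, -2.2, 2.4]
opening: 0.251
grip_force: 29.9
```

Call:
move_arm([
  [[0,0,0.15],0,-1],
  [[0,0,0.35],0,-1],
  [[0,0,0.5],0,-1],
  [[0,0,0.5],0,-1],
  [[0,0,0.5],0,-1],
  [[0,0,0.5],0,-1],
  [[0,0,0.15],0,-1],
  [[0,0,0],0,-1],
])

```text
t: 5.78
eef_pos: [554.5, -199.2, 321.0]
tcp_rot: [3.139, 0.002, 1.861]
ft_force: [-0.9, -0.8, -1.2]
opening: 0.245
grip_force: 29.9
```

Call:
move_arm([
  [[0,0.4,0],-0.4,-1],
  [[0,0.7,0],-0.6,-1],
  [[0,0.9,0],-0.6,-1],
  [[0,0.9,0],-0.7,-1],
  [[0,0.9,0],-0.7,-1],
  [[0,0.9,0],-0.7,-1],
  [[0,0.9,0],-0.7,-1],
  [[0,0.9,0],-0.7,-1],
  [[0,0.9,0],-0.7,-1],
  [[0,0.9,0],-0.7,-1],
  [[0,0.9,0],-0.7,-1],
  [[0,0.9,0],-0.7,-1],
  [[0,0.7,0],-0.7,-1],
  [[0,0.3,0],-0.5,-1],
  [[0,0,0],0,-1],
  [[0,0,0],0,-1],
  [[0,0,0],0,-1],
])

```text
t: 7.2
eef_pos: [554.3, 133.1, 318.8]
tcp_rot: [-3.141, 0.0, 1.134]
ft_force: [-0.4, 0.0, -1.0]
opening: 0.245
grip_force: 29.9
```

Call:
move_arm([
  [[-0.18,0.2,-0.3],0,-1],
  [[0,0,-0.4],0,-1],
  [[0,0,-0.4],0,-1],
  [[0,0,-0.1],0,-1],
  [[0,0,0],0,-1],
  [[0,0,0],0,-1],
])

```text
t: 7.7
eef_pos: [548.9, 139.5, 283.2]
tcp_rot: [-3.141, 0.0, 1.133]
ft_force: [-0.2, 0.0, -0.7]
opening: 0.244
grip_force: 29.9
```

```bash
python3 - <<'E'
from h import *
p=read_camera("scene")
f=lambda im,x,y,w,h,k:cv2.resize(im["image"][y:y+h,x:x+w,::-1],None,fx=k,fy=k,interpolation=cv2.INTER_CUBIC)
s=env.state();e=s["eef_pos"];print(e)
im=f(p,310,150,100,90,8)
cv2.imwrite("pics/m3.png",np.clip(im.astype(float)*2,0,255).astype(np.uint8))
g=e-[0,0,171]
print("tip",px(p,g-[0,0,61]),"shoulder",px(p,g-[0,0,33]),"hole",px(p,[[549,140.3,37],[548.8,137.4,37]]))
E
```

```text
[549.00077156 139.54628909 283.55859938]
tip [[369.75598036 208.70506612]] shoulder [[370.84807383 201.14936138]] hole [[369.4815429  212.48222038]
 [368.38952565 212.59356635]]
```

View pics/m3.png

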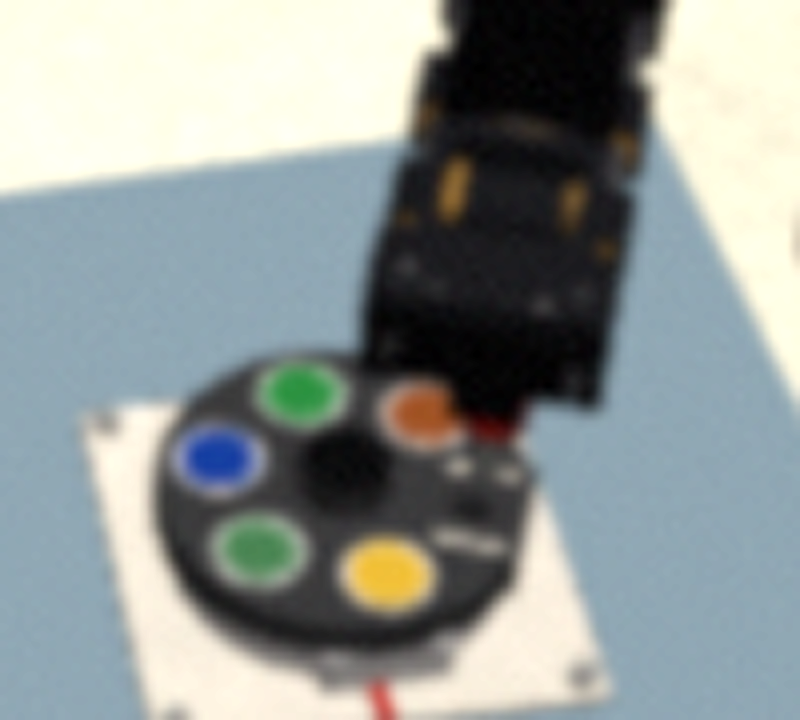

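```bash
python3 - <<'E'
from h import *
p=[read_camera("scene") for _ in range(6)]
im=np.mean([q["image"] for q in p],0)
save(dict(image=np.clip(im[195:225,350:390].repeat(1,0)*2.2,0,255).astype(np.uint8)),"m4.png",None,16)
g=im.mean(2)
for v in range(201,218): print(v,g[v,360:382].round().astype(int))
tb=[(k,(310+u/5,185+v/5)) for k,(u,v) in [(2,(188,70)),(3,(137,112)),(4,(162,168)),(5,(242,184))]]
print(turret(p[0],tb))
E
```

```text
201 [50 47 47 47 45 38 26 16  9  5  5  4  3  3  8 27 50 68 73 73 72 68]
202 [51 47 47 47 46 43 40 34 22 12 11 10  9  9 17 35 59 76 82 82 81 80]
203 [58 51 51 50 51 52 56 53 37 23 18 17 16 18 31 51 69 80 82 82 82 82]
204 [63 61 62 61 60 63 68 63 45 28 24 24 23 30 49 69 79 81 82 82 82 82]
205 [58 63 67 66 63 64 65 56 40 30 29 30 29 36 58 78 83 83 82 82 82 82]
206 [41 48 53 53 51 50 51 47 38 31 32 33 31 35 51 71 80 82 82 82 82 82]
207 [30 33 36 37 37 44 56 60 51 37 34 35 37 38 44 59 72 78 81 82 82 82]
208 [29 30 30 30 33 46 63 71 60 42 35 39 47 53 52 52 61 72 79 82 82 82]
209 [30 30 29 29 31 38 48 53 47 37 34 40 52 62 59 50 53 68 78 82 82 82]
210 [29 30 30 29 30 30 32 33 32 30 31 34 41 49 47 43 55 73 81 82 82 82]
211 [29 30 30 30 29 29 28 27 26 26 27 29 31 33 34 40 62 82 85 83 82 82]
212 [30 30 30 30 29 28 25 21 20 20 23 27 29 29 30 43 71 92 91 84 82 82]
213 [ 30  30  29  30  29  27  24  19  16  16  20  24  28  29  32  48  79 101
  98  87  82  82]
214 [ 29  30  30  30  31  30  27  22  20  18  21  25  28  29  34  54  86 108
 106  92  83  82]
215 [ 30  30  31  34  40  41  39  36  32  28  28  28  29  29  37  62  94 113
 111  97  85  82]
216 [ 39  36  34  41  54  63  62  58  51  44  41  39  36  33  40  69 101 116
 115 104  89  82]
217 [ 62  55  45  45  57  69  72  70  65  61  61  59  53  43  47  76 106 118
 117 107  92  83]
(array([530.33021263,  99.66985787,  42.00975895,   1.11742751]), np.float64(0.32863734298408076))
```

View pics/m4.png

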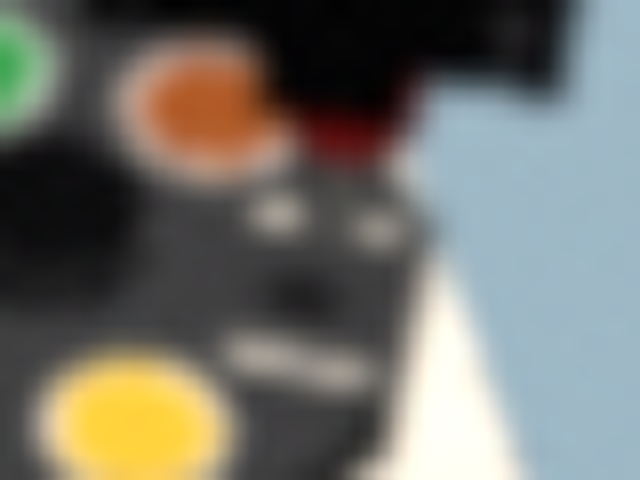

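Call:
move_arm([
  [[0,-0.06,-0.1],0,-1],
  [[0,0,-0.2],0,-1],
  [[0,0,-0.1],0,-1],
  [[0,0,-0.1],0,-1],
  [[0,0,0],0,-1],
])

```text
t: 8.47
eef_pos: [548.8, 137.9, 267.4]
tcp_rot: [-3.141, 0.001, 1.133]
ft_force: [0.1, -0.1, -0.9]
opening: 0.244
grip_force: 29.9
```

Call:
move_arm([
  [[0,0,-0.04],0,-1],
  [[0,0,-0.04],0,-1],
  [[0,0,-0.04],0,-1],
  [[0,0,0],0,-1],
])

```text
t: 8.8
eef_pos: [548.8, 137.9, 264.5]
tcp_rot: [-3.141, 0.0, 1.133]
ft_force: [-0.0, 0.1, -1.5]
opening: 0.249
grip_force: 29.9
```

Call:
move_arm([
  [[0,0,-0.04],0,-1],
  [[0,0,-0.04],0,-1],
  [[0,0,-0.04],0,-1],
  [[0,0,0],0,-1],
])

```text
t: 9.13
eef_pos: [548.8, 137.9, 260.8]
tcp_rot: [-3.141, 0.0, 1.133]
ft_force: [-0.9, -2.1, -1.4]
opening: 0.244
grip_force: 29.9
```

Call:
move_arm([
  [[-0.01,-0.02,-0.03],0,-1],
  [[0,0,-0.04],0,-1],
  [[0,0,-0.04],0,-1],
  [[0,0,-0.03],0,-1],
  [[0,0,0],0,-1],
])

```text
t: 9.55
eef_pos: [548.6, 137.4, 256.6]
tcp_rot: [3.142, 0.0, 1.133]
ft_force: [-0.1, -1.1, -0.1]
opening: 0.247
grip_force: 29.9
```

Call:
move_arm([
  [[0,-0.01,-0.03],0,-1],
  [[0,0,-0.03],0,-1],
  [[0,0,0],0,-1],
])

```text
t: 9.8
eef_pos: [548.6, 137.0, 254.9]
tcp_rot: [-3.142, 0.0, 1.133]
ft_force: [-0.2, -0.3, -2.1]
opening: 0.246
grip_force: 29.9
```

Call:
move_arm([
  [[0,0,-0.03],0,-1],
  [[0,0,0],0,-1],
  [[0,0,0],0,-1],
])

```text
t: 10.05
eef_pos: [548.6, 137.0, 254.1]
tcp_rot: [3.141, -0.0, 1.133]
ft_force: [0.1, 0.4, -0.8]
opening: 0.246
grip_force: 29.9
```

Call:
move_arm([
  [[0,0,-0.03],0,-1],
  [[0,0,0],0,-1],
  [[0,0,-0.02],0,-1],
  [[0,0,0],0,-1],
])

```text
t: 10.38
eef_pos: [548.7, 137.1, 253.4]
tcp_rot: [3.141, -0.001, 1.133]
ft_force: [-2.4, 0.4, 8.8]
opening: 0.251
grip_force: 29.9
```

```bash
cat > arc.py <<'E'
import sys,numpy as np
a,b,n=float(sys.argv[1]),float(sys.argv[2]),int(sys.argv[3])
t=np.linspace(a,b,n+1);P=42*np.c_[np.cos(t),np.sin(t)]
print([[list(map(float,(d/30).round(3)))+[0],round((b-a)/n/.08,3),-1] for d in np.diff(P,axis=0)])
E
python3 arc.py 1.117 0.397 18; python3 arc.py 0.397 -0.603 50
```

```text
[[[0.05, -0.026, 0], -0.5, -1], [[0.049, -0.028, 0], -0.5, -1], [[0.048, -0.029, 0], -0.5, -1], [[0.046, -0.031, 0], -0.5, -1], [[0.045, -0.033, 0], -0.5, -1], [[0.044, -0.035, 0], -0.5, -1], [[0.042, -0.037, 0], -0.5, -1], [[0.041, -0.038, 0], -0.5, -1], [[0.039, -0.04, 0], -0.5, -1], [[0.038, -0.041, 0], -0.5, -1], [[0.036, -0.043, 0], -0.5, -1], [[0.034, -0.044, 0], -0.5, -1], [[0.032, -0.046, 0], -0.5, -1], [[0.031, -0.047, 0], -0.5, -1], [[0.029, -0.048, 0], -0.5, -1], [[0.027, -0.049, 0], -0.5, -1], [[0.025, -0.05, 0], -0.5, -1], [[0.023, -0.051, 0], -0.5, -1]]
[[[0.011, -0.026, 0], -0.25, -1], [[0.01, -0.026, 0], -0.25, -1], [[0.01, -0.026, 0], -0.25, -1], [[0.009, -0.027, 0], -0.25, -1], [[0.008, -0.027, 0], -0.25, -1], [[0.008, -0.027, 0], -0.25, -1], [[0.007, -0.027, 0], -0.25, -1], [[0.007, -0.027, 0], -0.25, -1], [[0.006, -0.027, 0], -0.25, -1], [[0.006, -0.027, 0], -0.25, -1], [[0.005, -0.028, 0], -0.25, -1], [[0.005, -0.028, 0], -0.25, -1], [[0.004, -0.028, 0], -0.25, -1], [[0.004, -0.028, 0], -0.25, -1], [[0.003, -0.028, 0], -0.25, -1], [[0.002, -0.028, 0], -0.25, -1],
[... 446 characters left out ...]
0.027, 0], -0.25, -1], [[-0.006, -0.027, 0], -0.25, -1], [[-0.006, -0.027, 0], -0.25, -1], [[-0.007, -0.027, 0], -0.25, -1], [[-0.008, -0.027, 0], -0.25, -1], [[-0.008, -0.027, 0], -0.25, -1], [[-0.009, -0.027, 0], -0.25, -1], [[-0.009, -0.026, 0], -0.25, -1], [[-0.01, -0.026, 0], -0.25, -1], [[-0.01, -0.026, 0], -0.25, -1], [[-0.011, -0.026, 0], -0.25, -1], [[-0.011, -0.026, 0], -0.25, -1], [[-0.012, -0.025, 0], -0.25, -1], [[-0.012, -0.025, 0], -0.25, -1], [[-0.013, -0.025, 0], -0.25, -1], [[-0.013, -0.025, 0], -0.25, -1], [[-0.014, -0.024, 0], -0.25, -1], [[-0.014, -0.024, 0], -0.25, -1], [[-0.015, -0.024, 0], -0.25, -1], [[-0.015, -0.024, 0], -0.25, -1], [[-0.016, -0.023, 0], -0.25, -1]]
```

Call:
move_arm([
  [[0,0,0.02],0,-1],
  [[0,0,0],0,-1],
  [[0,0,0],0,-1],
])

```text
t: 10.63
eef_pos: [548.7, 137.1, 253.5]
tcp_rot: [3.141, -0.0, 1.133]
ft_force: [-0.3, 0.0, 5.3]
opening: 0.244
grip_force: 29.9
```

Contact force is light; start sweeping the first half, then check.

Call:
move_arm([
  [[0.05,-0.026,0.01],-0.5,-1],
  [[0.049,-0.028,0],-0.5,-1],
  [[0.048,-0.029,0],-0.5,-1],
  [[0.046,-0.031,0],-0.5,-1],
  [[0.045,-0.033,0],-0.5,-1],
  [[0.044,-0.035,0],-0.5,-1],
  [[0,0,0],0,-1],
])

```text
t: 11.22
eef_pos: [556.9, 131.6, 253.5]
tcp_rot: [-3.141, 0.001, 0.89]
ft_force: [-2.2, 0.6, 5.1]
opening: 0.244
grip_force: 29.9
```

Call:
move_arm([
  [[0.042,-0.037,0],-0.5,-1],
  [[0.041,-0.038,0],-0.5,-1],
  [[0.039,-0.04,0],-0.5,-1],
  [[0.038,-0.041,0],-0.5,-1],
  [[0.036,-0.043,0],-0.5,-1],
  [[0.034,-0.044,0],-0.5,-1],
  [[0.032,-0.046,0],-0.5,-1],
  [[0.031,-0.047,0],-0.5,-1],
  [[0.029,-0.048,0],-0.5,-1],
  [[0.027,-0.049,0],-0.5,-1],
  [[0.025,-0.05,0],-0.5,-1],
  [[0,0,0],0,-1],
])

```text
t: 12.22
eef_pos: [567.9, 117.2, 253.5]
tcp_rot: [-3.141, 0.001, 0.451]
ft_force: [-4.0, 1.3, 4.8]
opening: 0.248
grip_force: 29.9
```

Call:
move_arm([
  [[0.003,-0.051,0],-0.5,-1],
  [[0.011,-0.026,0],-0.25,-1],
  [[0.01,-0.026,0],-0.25,-1],
  [[0,0,0],0,-1],
])

```text
t: 12.55
eef_pos: [568.8, 114.1, 253.5]
tcp_rot: [-3.141, 0.001, 0.372]
ft_force: [-4.3, 4.0, 4.1]
opening: 0.246
grip_force: 29.9
```

Call:
move_arm([
  [[0.01,-0.026,0],-0.25,-1],
  [[0.009,-0.027,0],-0.25,-1],
  [[0.008,-0.027,0],-0.25,-1],
  [[0,0,0],0,-1],
])

```text
t: 12.88
eef_pos: [569.7, 111.6, 253.5]
tcp_rot: [-3.141, 0.001, 0.312]
ft_force: [-4.3, 3.1, 4.1]
opening: 0.248
grip_force: 29.9
```

Call:
move_arm([
  [[-0.012,-0.027,0],-0.25,-1],
  [[0.007,-0.027,0],-0.25,-1],
  [[0.007,-0.027,0],-0.25,-1],
  [[0,0,0],0,-1],
])

```text
t: 13.22
eef_pos: [569.9, 109.1, 253.5]
tcp_rot: [3.142, 0.0, 0.252]
ft_force: [-2.5, 2.3, 4.1]
opening: 0.247
grip_force: 29.9
```

Call:
move_arm([
  [[0.006,-0.027,0],-0.25,-1],
  [[0.006,-0.027,0],-0.25,-1],
  [[0.005,-0.028,0],-0.25,-1],
  [[0,0,0],0,-1],
])

```text
t: 13.55
eef_pos: [570.4, 106.5, 253.5]
tcp_rot: [3.141, 0.0, 0.191]
ft_force: [-3.7, 1.5, 2.6]
opening: 0.246
grip_force: 29.9
```

Call:
move_arm([
  [[0.005,-0.028,0],-0.25,-1],
  [[0.004,-0.028,0],-0.25,-1],
  [[0.004,-0.028,0],-0.25,-1],
  [[0,0,0],0,-1],
])

```text
t: 13.88
eef_pos: [570.8, 103.9, 253.4]
tcp_rot: [3.141, 0.0, 0.131]
ft_force: [-1.9, 1.9, 0.1]
opening: 0.246
grip_force: 29.9
```

Call:
move_arm([
  [[0,0,-0.03],0,-1],
  [[0,0,0],0,-1],
  [[0,0,0],0,-1],
])

```text
t: 14.13
eef_pos: [570.8, 103.9, 252.6]
tcp_rot: [3.141, 0.0, 0.133]
ft_force: [-2.4, -2.4, 0.8]
opening: 0.246
grip_force: 29.9
```

Call:
move_arm([
  [[0.003,-0.028,0],-0.25,-1],
  [[0,0,-0.03],0,-1],
  [[0,0,0],0,-1],
])

```text
t: 14.38
eef_pos: [570.9, 103.3, 251.7]
tcp_rot: [3.141, 0.0, 0.113]
ft_force: [-2.8, -1.0, 1.6]
opening: 0.245
grip_force: 29.9
```

Call:
move_arm([
  [[-0.01,-0.015,-0.03],-0.1,-1],
  [[0,0,-0.03],0,-1],
  [[0,0,-0.03],0,-1],
  [[0,0,0],0,-1],
])

```text
t: 14.72
eef_pos: [570.6, 102.6, 248.8]
tcp_rot: [3.141, 0.0, 0.105]
ft_force: [-2.1, -3.6, 0.5]
opening: 0.246
grip_force: 30.0
```

Call:
move_arm([
  [[-0.01,-0.025,-0.03],-0.1,-1],
  [[0,0,-0.04],0,-1],
  [[0,0,-0.04],0,-1],
  [[0,0,0],0,-1],
])

```text
t: 15.05
eef_pos: [570.3, 102.2, 245.4]
tcp_rot: [3.142, -0.0, 0.097]
ft_force: [-0.8, -1.7, -2.0]
opening: 0.247
grip_force: 30.0
```

Call:
move_arm([
  [[0,-0.015,-0.03],0,-1],
  [[0,0,-0.03],0,-1],
  [[0,0,-0.03],0,-1],
  [[0,0,0],0,-1],
])

```text
t: 15.38
eef_pos: [570.3, 101.8, 242.9]
tcp_rot: [-3.142, 0.0, 0.097]
ft_force: [-0.3, 1.9, -1.9]
opening: 0.246
grip_force: 30.0
```

Call:
move_arm([
  [[0,0,-0.03],0,-1],
  [[0,0,-0.02],0,-1],
  [[0,0,0],0,-1],
  [[0,0,0],0,-1],
])

```text
t: 15.72
eef_pos: [570.3, 101.7, 241.5]
tcp_rot: [3.142, 0.0, 0.097]
ft_force: [0.2, 0.6, -2.6]
opening: 0.251
grip_force: 30.0
```

Call:
move_arm([
  [[0,0,-0.02],0,-1],
  [[0,0,0],0,-1],
  [[0,0,-0.02],0,-1],
  [[0,0,0],0,-1],
])

```text
t: 16.05
eef_pos: [570.3, 101.7, 240.6]
tcp_rot: [3.141, -0.0, 0.097]
ft_force: [-0.7, 0.5, 3.3]
opening: 0.245
grip_force: 30.0
```

Call:
move_arm([
  [[0,0,0.01],0,-0.4],
  [[0,0,0],0,-0.3],
  [[0,0,0],0,-0.2],
  [[0,0,0],0,-0.1],
  [[0,0,0],0,0],
  [[0,0,0],0,0.1],
  [[0,0,0],0,0.2],
  [[0,0,0],0,0.2],
  [[0,0,0],0,0.2],
])

```text
t: 16.8
eef_pos: [570.3, 101.7, 240.7]
tcp_rot: [3.141, -0.0, 0.097]
ft_force: [0.6, 0.3, 0.4]
opening: 0.598
grip_force: 0.0
```

Call:
move_arm([
  [[0,0,0.2],0,0.2],
  [[0,0,0.5],0,0.2],
  [[0,0,0.8],0,0.2],
  [[0,0,1],0,0.2],
  [[0,0,1],0,0.2],
  [[0,0.5,1],0,0.2],
  [[0,1,0.5],0,0.2],
  [[0,1,0.3],0,0.2],
  [[0,1,0],0,0.2],
  [[0,1,0],0,0.2],
  [[0,1,0],0,0.2],
  [[0,1,0],0,0.2],
  [[0,1,0],0,0.2],
  [[0,1,0],0,0.2],
  [[0,1,0],0,0.2],
  [[0,0.5,0],0,0.2],
  [[0,0,0],0,0.2],
  [[0,0,0],0,0.2],
])

```text
t: 18.3
eef_pos: [570.0, 401.8, 399.5]
tcp_rot: [3.141, 0.0, 0.098]
ft_force: [1.2, -0.3, -0.1]
opening: 0.599
grip_force: 0.0
```

```bash
python3 - <<'E'
from h import *
p=read_camera("scene");q=read_camera("top")
f=lambda im,x,y,w,h,k:cv2.resize(im["image"][y:y+h,x:x+w,::-1],None,fx=k,fy=k,interpolation=cv2.INTER_CUBIC)
im=np.hstack([f(p,310,170,80,80,5),f(q,250,160,80,80,5)])
cv2.imwrite("pics/m5.png",np.clip(im*1.6,0,255).astype(np.uint8))
P=[[570.5,101.2,z] for z in (37,83,50,96)]
print("home: shoulder/top; unhome: shoulder/top",px(p,P).round(1).tolist(),px(q,P).round(1).tolist())
for n,c in(("s",p),("t",q)):
    for r in cut_out("red_pin",c)[:2]:
        v,u=np.nonzero(r["region"]);print(n,r["confidence"],u.min(),u.max(),v.min(),v.max(),u.mean(),v.mean())
E
```

```text
home: shoulder/top; unhome: shoulder/top [[357.3, 220.9], [358.7, 208.6], [357.7, 217.5], [359.1, 204.9]] [[286.5, 189.5], [285.4, 186.6], [286.2, 188.7], [285.1, 185.8]]
s 0.45 352 364 207 225 357.94300518134713 216.0103626943005
t 0.53 280 289 182 192 284.47058823529414 187.2
```

View pics/m5.png

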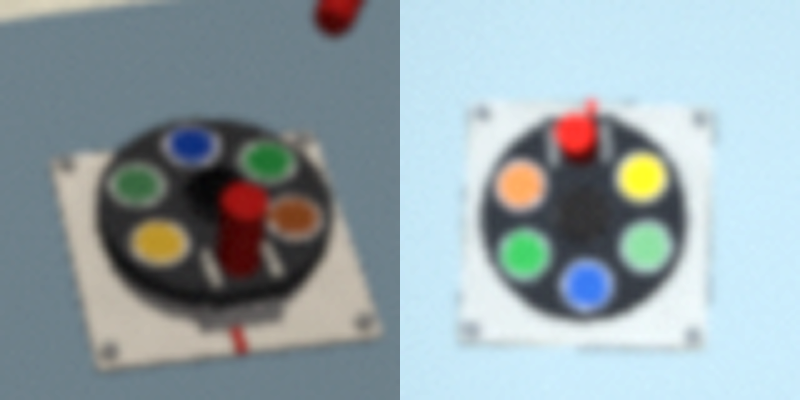

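The picture shows the red pin upright between the two white marks. Its shoulder is flush on the turret with no shank showing, and the head top is at about (359, 210) in the scene view, matching the home prediction.

```bash
python3 -c "
from cell import env
print(env.job_done())"
```

```text
the job is handed in; nothing more can be done
None
```

The red pin is locked in the catch hole: fully home, upright and released. I handed the job in at about 18 s of the 61 s limit, with contact forces under about 10 N in the readings; the blue pin and bystanders were not rechecked in a final picture.

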